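Reset the drying tray: isolate, clear the duck, spread the walnut animals, switch back on

TASK

The warm-air drying tray has been left on with a bath duck in it and the freshly oiled walnut animals huddled together: first turn its isolator handle fully to off, and never handle the duck or the animals while it is on. Then stand the duck wholly on the round cork mat and spread the animals out in one even layer, each sitting upright on the tray centred over an air vent of its own, and only then turn the isolator fully back on and let go. Leave everything else on the shelf where it is.

Things in the scene. Friction and masses are not known exactly. Their poses are not given: they have to be found in the camera images.
- tray: white and aluminium warm-air drying tray, fixed to the shelf, 266 x 396 x 45 mm (x, y, z); origin under its centre, at shelf height. Its flat inner floor, 250 x 380 mm, lies 30 mm above the origin; the rim (8 mm thick) rises 15 mm above that floor.
- vent0 (a point): centre of one of the six round air vents (slotted discs of 64 mm diameter, flush with the tray floor), at floor height; 2 rows along the tray's x (115 mm apart) by 3 along its y (120 mm apart)
- vent1 (a point): centre of one of the six round air vents (slotted discs of 64 mm diameter, flush with the tray floor), at floor height; 2 rows along the tray's x (115 mm apart) by 3 along its y (120 mm apart)
- vent2 (a point): centre of one of the six round air vents (slotted discs of 64 mm diameter, flush with the tray floor), at floor height; 2 rows along the tray's x (115 mm apart) by 3 along its y (120 mm apart)
- vent3 (a point): centre of one of the six round air vents (slotted discs of 64 mm diameter, flush with the tray floor), at floor height; 2 rows along the tray's x (115 mm apart) by 3 along its y (120 mm apart)
- vent4 (a point): centre of one of the six round air vents (slotted discs of 64 mm diameter, flush with the tray floor), at floor height; 2 rows along the tray's x (115 mm apart) by 3 along its y (120 mm apart)
- vent5 (a point): centre of one of the six round air vents (slotted discs of 64 mm diameter, flush with the tray floor), at floor height; 2 rows along the tray's x (115 mm apart) by 3 along its y (120 mm apart)
- isolator: grey enclosure of the tray's rotary isolator, fixed, 130 x 130 mm, 80 mm high, with a 3 mm aluminium dial plate on top; origin under its centre. On the dial a small ring mark lies towards the box's +x (off) and a straight dash mark about 80 degrees clockwise of it seen from above (on). It stands on one side of the tray, the cork mat on the other; which is which varies.
- handle (a joint): rotary handle of the isolator, turning about the vertical through the dial's centre, radians, clockwise seen from above positive: 0 = off (nose at the ring mark, box's +x), 1.4 = on (nose at the dash mark). There is a firm stop at each end; in between it stays where it is left and takes about 0.2 N m to turn.
- handle_grip (a point): point on the handle's axis, inside its bar, 118 mm above the shelf: a black upright bar 84 mm long, 22 mm thick, from 97 to 133 mm above the shelf, which can be pinched across its thickness from above. x axis: along the bar to its nose; z up.
- handle_nose (a point): top edge of the nose end of the handle bar, 44 mm from the axis, marked by a white line along the bar's top, 133 mm above the shelf
- mat: round cork mat, fixed, 150 mm diameter, 5 mm thick; origin under its centre
- duck: purple silicone bath duck, about 90 mm long, 78 wide, 88 high, loose, starts in the tray; origin at the centre of its underside (60 mm across), x towards the beak, z up. Weighs about 90 g.
- duck_head (a point): middle of the duck's head, an upright rounded barrel 38 mm in diameter from 54 to 86 mm above the underside; this point is 66 mm above the underside and 8 mm ahead of its centre
- bear: walnut bear with small round ears, loose, sitting: round body 62 mm in diameter up to 28 mm, above it a round head 34 mm in diameter up to 64 mm (a good grip from above); origin at the centre of the underside, z up, x towards its face; about 90 g. May be absent.
- rabbit: walnut rabbit with two long upright ears (to 92 mm height), loose, sitting: round body 62 mm in diameter up to 28 mm, above it a round head 34 mm in diameter up to 64 mm (a good grip from above); origin at the centre of the underside, z up, x towards its face; about 90 g. May be absent.
- cat: walnut cat with short pointed ears, loose, sitting: round body 62 mm in diameter up to 28 mm, above it a round head 34 mm in diameter up to 64 mm (a good grip from above); origin at the centre of the underside, z up, x towards its face; about 90 g. May be absent.
- owl: walnut owl with tiny ear tufts and a pale beak, loose, sitting: round body 62 mm in diameter up to 28 mm, above it a round head 34 mm in diameter up to 64 mm (a good grip from above); origin at the centre of the underside, z up, x towards its face; about 90 g. May be absent.
- mouse: walnut mouse with large disc ears, loose, sitting: round body 62 mm in diameter up to 28 mm, above it a round head 34 mm in diameter up to 64 mm (a good grip from above); origin at the centre of the underside, z up, x towards its face; about 90 g. May be absent.
- fox: walnut fox with tall pointed ears and a pointed snout, loose, sitting: round body 62 mm in diameter up to 28 mm, above it a round head 34 mm in diameter up to 64 mm (a good grip from above); origin at the centre of the underside, z up, x towards its face; about 90 g. May be absent.
- pig: walnut pig with small round ears and a flat disc snout, loose, sitting: round body 62 mm in diameter up to 28 mm, above it a round head 34 mm in diameter up to 64 mm (a good grip from above); origin at the centre of the underside, z up, x towards its face; about 90 g. May be absent.
- top: stainless spinning top lying on its side, 68 mm across, 75 mm high, bystander, loose; origin below its middle
- acrylic: clear acrylic block 50 x 80 x 40 mm, bystander, loose; origin under its centre
- oil: amber bottle of wood oil, 56 mm diameter, 130 mm high, bystander, loose; origin under its centre

How it is judged:
By the outcome, as a careful person would: the job done as asked, in the order asked, and still so for the second after the job is handed in, with the robot touching nothing.
Of bear, rabbit, cat, owl, mouse, fox, pig only 5 to 6 are there at a start; the rules pass over those that are not, and their reading is None.
At some moment in a run one of bear, rabbit, cat, owl, mouse, fox, pig, duck may be knocked a few centimetres aside while the robot is not near it.
It also fails if it takes over 210 s, if anything falls off the work surface, if the arm or the gripper's body presses on something with over 40 N, if the wrist force passes 120 N, or if a joint passes its speed limit or range.

ROBOT

A 7-joint arm with a two-finger parallel gripper is mounted at the origin on the work surface. World frame = base frame: x ahead of the robot, y to its left, z up, the work surface at z = 0. Lengths are in m, angles in degrees, forces in N, time in s.
With the tool pointing down it reaches from about 0.425 to 0.875 m from the base axis. Payload 4.7 kg.
Tool frame: the origin (TCP) lies on the centre line of the jaws, within the pads' length; the fingertips stand 17 mm ahead of it and the grasp point (between the pads) lies 2 mm behind it; z points along the fingers, y is the line along which they close (so a half turn about z gives the same grasp; the last joint's range is limited). The gripper opens to 87 mm and grips with 3 to 60 N. Pads are 19 mm wide; open, the fingers measure 117 mm over their backs; the gripper's body (75 mm by 190 mm) begins 51 mm behind the grasp point.
Start: joints at [76.438, 18.392, -4.016, 83.108, 1.295, 78.541, -3.26], TCP at [0.161, -0.63, 0.24] pointing down, gripper open.
Joint ranges: [-163.93, 163.93], [-17.29, 119.83], [-79.2, 71.16], [3.27, 140.29], [-89.18, 269.18], [5.43, 117.66], [-154.24, 154.24]. Speed limits (degrees/s): [147.25, 147.25, 180, 180, 180, 180, 180].

INTERFACE

Orientations are given as [roll, pitch, yaw] about the fixed x, y, z axes, in that order (R = Rz(yaw) Ry(pitch) Rx(roll)).
In Python, from cell import env, read_camera gives the robot as it stands.
- The arm moves only by the shell command python3 -m jog 'ROWS' [FORCE]. ROWS is JSON, a list of rows, each a list of 5 numbers: the opening, from 0 (shut) to 1 (fully open), then the shift along the tool's x, y, z each as a share of 0.02 m, from -1 to 1, then the turn about the tool's z as a share of 45 degrees, from -1 to 1. In form: [[gripper, x, y, z, yaw], ...]. A call has 1 to 12 rows; each row shifts and turns the commanded pose from where the row before left it, along the tool's axes as they then stand; what a row does not reach is not made up. A row lasts 1/12 s, in which the tool goes at most 41.7 mm and 7.16 degrees, less where a joint would pass 70% of its speed; a pose out of reach is approached as far as the arm can. A call with a number of a shift or a turn outside -1 to 1 is refused whole. A call with a gripper value outside its range is refused whole. The fingers move at their own pace and stop on an object; FORCE is the grip in N (left out, the last holds). Time passes only in rows, so rows that do not move let the fingers close. It gives the time, the measured TCP pose, the force, the opening and the grip force at its end, in the units of the state.
- env.get_obs(): the state, without advancing time (a new reading comes with each control period).
- read_camera(name): name is "side" or "top"; returns a dict with "color" (400x640x3 uint8, red, green, blue), "range_z" (400x640 float32, m along the optical axis (not along the pixel's ray), 0 where there is no reading), "mtx" (3x3 intrinsics, pixels), "k1" (the pictures are not rectified: a ray, as slopes to the right and down, at radius r is drawn at 1 + k1 r^2 times it, then the intrinsics apply), "world_from_camera" (4x4, takes a point from camera to world coordinates). Camera axes: x right, y down, z forward; pixel columns grow to the right and rows downward; lengths in m; the calibration is good to about 2 mm. A picture is of the moment at which its call begins.
- env.sign_off(): hands the job in; it is judged then, once.
The state is a dict: "time_s": time; "qpos": joint angles; "joint_velocities": joint speeds; "effort": joint torques, N m; "tool_pos": TCP position; "tool_rot": TCP orientation; "force": force on the tool from outside, world axes, zero at the start; "wrist_torque": the same for the moment, N m; "grip_width": finger opening in m; "grasp_force": force on a finger pad.
Only numpy, scipy, OpenCV 4.12 (cv2) and the standard library are available. Lean on these libraries where they do the work, as an engineer would, in place of code of your own. Each camera call takes 0.05 s, during which the arm holds its last target. There are 200 camera calls.

## Working session

There is one attempt and no reset: what is moved stays moved. The work goes in short steps, Python scripts to look and compute and a shell command to move; the robot and the scene stay as the last step left them, time stands still between calls to the robot, and variables do not carry over. Pictures are saved under pics/ and viewed, at most 14 in all, crops included, and the job is handed in when it is done.

```bash
ls; mkdir -p pics; cat > h.py <<'E'
import numpy as np, cv2
from cell import env, read_camera
def snap(n,fn=None):
    c=read_camera(n)
    if fn: cv2.imwrite('pics/'+fn,c['color'][:,:,::-1])
    return c
def cloud(c):
    h,w=c['range_z'].shape
    u,v=np.meshgrid(np.arange(w),np.arange(h))
    p=cv2.undistortPoints(np.stack([u,v],-1).reshape(-1,1,2).astype(float),c['mtx'],np.array([c['k1'],0,0,0.])).reshape(h,w,2)
    z=c['range_z']; P=np.dstack([p[...,0]*z,p[...,1]*z,z,np.ones_like(z)])
    P=(P@c['world_from_camera'].T)[...,:3]; P[z==0]=np.nan
    return P
E
python3 - <<'E'
from h import *
o=env.get_obs();print(o['tool_pos'],o['tool_rot'],o['grip_width'],o['time_s'])
for n in('top','side'):
    c=snap(n,n+'0.png');np.savez(n+'0',P=cloud(c),C=c['color']);print(n,c['world_from_camera'].round(2).tolist())
E
```

```text
pics
[ 0.16111716 -0.62916674  0.23843277] [-1.79887943e+02  5.16485179e-03  1.43687940e+01] 0.08717271440721823 0.0
top [[0.0, -0.99, 0.11, 0.38], [-1.0, 0.0, 0.03, -0.02], [-0.03, -0.11, -0.99, 1.26], [0.0, 0.0, 0.0, 1.0]]
side [[-0.72, -0.48, 0.49, -0.01], [-0.69, 0.51, -0.51, 0.56], [-0.01, -0.71, -0.7, 0.86], [0.0, 0.0, 0.0, 1.0]]
```

View pics/top0.png

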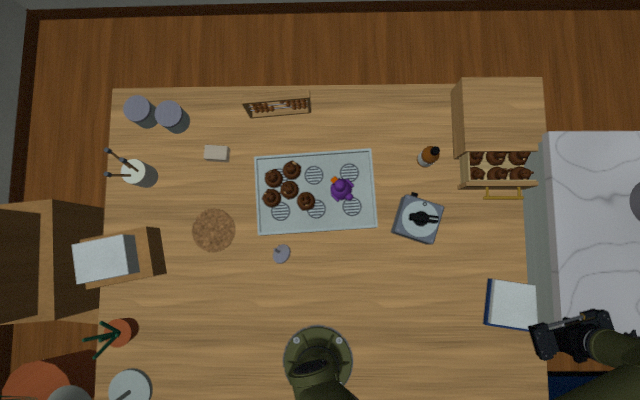

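View pics/side0.png

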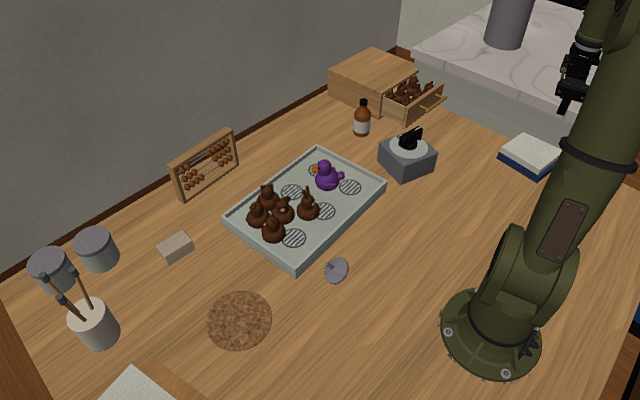

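The top view shows the tray with five animals at about (274,177), (292,170), (290,189), (271,198) and (306,200). The duck is at (341,188), the isolator at (418,219), the mat at (213,230) and the top at (281,254).

```bash
python3 - <<'E'
from h import *
T=np.load('top0.npz');P=T['P'];C=T['C'].astype(int)
hsv=cv2.cvtColor(T['C'],cv2.COLOR_RGB2HSV)
# tray rim
z=P[...,2]
R=np.zeros(z.shape,bool);R[145:240,248:382]=1
print('table z',np.nanmedian(z[245:280,300:400]))
m=R&(z>0.02); 
r=cv2.minAreaRect(P[m][:,:2].astype(np.float32)*1000);print('tray',r)
fl=R&(abs(z-0.03)<.006); print('floor z',np.nanmedian(z[fl]))
I=np.zeros(z.shape,bool);I[185:250,385:450]=1
m=I&(z>.07)&(z<.09);r=cv2.minAreaRect(P[m][:,:2].astype(np.float32)*1000);print('iso',r)
m=I&(z>.122);q=P[m];print('handle',q[:,:2].mean(0),np.nanmax(q[:,2]));r=cv2.minAreaRect(q[:,:2].astype(np.float32)*1000);print(r)
M=np.zeros(z.shape,bool);M[200:260,185:242]=1
m=M&(z>.003)&(hsv[...,2]<150);r=cv2.minEnclosingCircle(P[M&(z>.003)][:,:2].astype(np.float32)*1000);print('mat',r, M.sum())
# two cams, heads
S=np.load('side0.npz');Q=np.vstack([P.reshape(-1,3),S['P'].reshape(-1,3)])
for n,(u,v) in dict(a=(274,177),b=(292,170),c=(290,189),d=(271,198),e=(306,200),duck=(341,188)).items():
    c=P[v,u,:2]
    for _ in range(4):
        k=(np.hypot(*(Q[:,:2]-c).T)<.028)&(Q[:,2]>.068)&(Q[:,2]<.13);c=(Q[k].min(0)[:2]+Q[k].max(0)[:2])/2 if 0 else Q[k][:,:2].mean(0)
    print(n,c.round(4),Q[k].max(0).round(3),Q[k].min(0).round(3),k.sum())
im=cv2.resize(T['C'][140:250,240:450,::-1],None,fx=3.8,fy=3.8,interpolation=cv2.INTER_CUBIC)
cv2.imwrite('pics/crop0.png',im)
E
```

```text
table z 0.0002995331120372313
tray ((555.8132934570312, 11.499282836914062), (267.2511901855469, 396.48931884765625), 3.654242992401123)
floor z 0.03053223218321144
iso ((459.82708740234375, -324.36041259765625), (131.07464599609375, 130.67129516601562), 71.93694305419922)
handle [ 0.45954887 -0.32502907] 0.13795788695851696
((459.5837707519531, -326.0921630859375), (84.54991149902344, 22.40122413635254), 81.96037292480469)
mat ((432.7043762207031, 358.2131652832031), 139.1347198486328) 3420
a [0.5971 0.1486] [0.618 0.165 0.103] [0.582 0.131 0.068] 270
b [0.625  0.0878] [0.649 0.105 0.105] [0.609 0.07  0.068] 267
c [0.5595 0.0955] [0.579 0.112 0.111] [0.544 0.074 0.069] 306
d [0.5319 0.1548] [0.553 0.173 0.101] [0.517 0.134 0.068] 279
e [0.5213 0.0406] [0.538 0.056 0.125] [0.505 0.024 0.068] 292
duck [ 0.5579 -0.0691] [ 0.585 -0.044  0.12 ] [ 0.531 -0.097  0.068] 561
```

View pics/crop0.png

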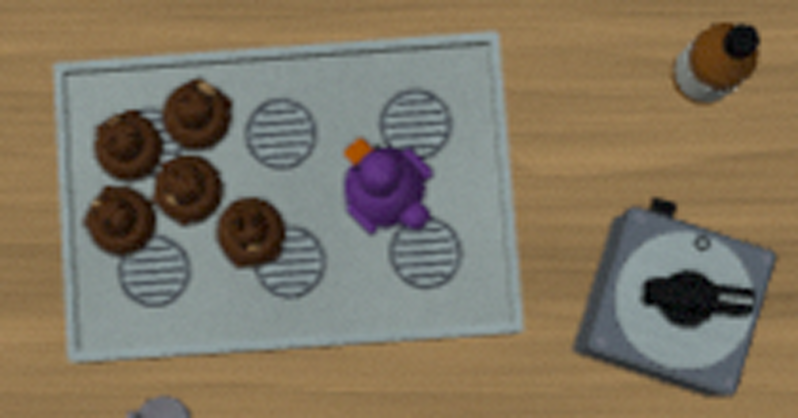

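The crop shows the handle's white-lined nose at (740,298), pointing to world −y (on), and the ring mark at (702,243). Turning it off means 80° counter-clockwise. I'll approach above the handle first.

```bash
cat > to.py <<'E'
import sys
from h import *
def rel(x,y,z):
    o=env.get_obs();p=o['tool_pos'];yw=np.radians(o['tool_rot'][2]);d=np.array([x,y,z])-p
    c,s=np.cos(yw),np.sin(yw);print('t %.1f yaw %.1f pos'%(o['time_s'],o['tool_rot'][2]),p.round(4),'w',o['grip_width'].__round__(4),'units(20mm):',(np.array([c*d[0]+s*d[1],s*d[0]-c*d[1],-d[2]])/.02).round(2))
if __name__=='__main__': rel(*map(float,sys.argv[1:4]))
E
python3 -m jog '[[1,0,0,0,-0.15],[1,0,0,0,-0.15],[1,0,0,0,-0.15],[1,0,0,0,-0.15],[1,0,0,0,-0.15],[1,0,0,0,-0.15],[1,0,0,0,-0.15],[1,0,0,0,-0.15],[1,0,0,0,-0.15],[1,0,0,0,-0.15],[1,0,0,0,0]]'
python3 -m jog '[[1,0.9,0.67,0,0],[1,1,0.74,0,0],[1,1,0.74,0,0],[1,1,0.74,0,0],[1,1,0.74,0,0],[1,1,0.74,0,0],[1,1,0.74,0,0],[1,1,0.74,0,0],[1,1,0.74,0,0],[1,1,0.74,0,0],[1,1,0.74,0,0],[1,1,0.74,0,0]]'
python3 -m jog '[[1,1,0.74,0,0],[1,1,0.74,0,0],[1,1,0.74,0,0],[1,1,0.74,0,0],[1,1,0.74,0,0],[1,0,0,0,0],[1,0,0,0,0]]'
python3 to.py 0.4597 -0.325 0.118
```

```text
time_s: 1.02
tool_pos: [0.1611, -0.6294, 0.239]
tool_rot: [-180.0, -0.1, 82.0]
force: [0.1, 0.1, 0.2]
grip_width: 0.0868
grasp_force: 0.0
time_s: 2.02
tool_pos: [0.37, -0.4179, 0.2394]
tool_rot: [-180.0, -0.0, 81.7]
force: [0.6, -1.0, 0.5]
grip_width: 0.0871
grasp_force: 0.0
time_s: 2.6
tool_pos: [0.4578, -0.3288, 0.2394]
tool_rot: [-180.0, -0.0, 81.9]
force: [-0.5, -0.3, 0.3]
grip_width: 0.0869
grasp_force: 0.0
t 2.6 yaw 81.9 pos [ 0.4578 -0.3288  0.2394] w 0.0869 units(20mm): [0.2  0.07 6.07]
```

```bash
python3 -m jog '[[1,0.2,0.07,1,0],[1,0,0,1,0],[1,0,0,1,0],[1,0,0,1,0],[1,0,0,1,0],[1,0,0,1,0],[1,0,0,0,0],[0,0,0,0,0],[0,0,0,0,0],[0,0,0,0,0],[0,0,0,0,0],[0,0,0,0,0]]' 40
python3 -m jog '[[0,0,0,0,0],[0,0,0,0,0],[0,0,0,0,-0.15],[0,0,0,0,-0.15],[0,0,0,0,-0.15],[0,0,0,0,-0.15],[0,0,0,0,-0.15],[0,0,0,0,-0.15],[0,0,0,0,-0.15],[0,0,0,0,-0.15],[0,0,0,0,-0.15],[0,0,0,0,-0.15]]'
python3 -m jog '[[0,0,0,0,-0.15],[0,0,0,0,-0.15],[0,0,0,0,-0.03],[0,0,0,0,0],[0,0,0,0,0]]'
python3 to.py 0.4597 -0.325 0.118
```

```text
time_s: 3.6
tool_pos: [0.4592, -0.3272, 0.1207]
tool_rot: [179.9, 0.1, 81.9]
force: [0.1, 0.2, 0.0]
grip_width: 0.0615
grasp_force: 0.0
time_s: 4.6
tool_pos: [0.4618, -0.3269, 0.1198]
tool_rot: [179.9, 0.4, 149.7]
force: [7.3, -1.7, -7.0]
grip_width: 0.0257
grasp_force: 35.7
time_s: 5.02
tool_pos: [0.4604, -0.3268, 0.1198]
tool_rot: [180.0, 0.2, 164.2]
force: [5.5, -2.1, -3.5]
grip_width: 0.0233
grasp_force: 37.3
t 5.0 yaw 164.2 pos [ 0.4604 -0.3268  0.1198] w 0.0233 units(20mm): [0.06 0.08 0.09]
```

```bash
python3 -m jog '[[0,0,0,0,-0.07],[0,0,0,0,0],[0,0,0,0,0]]'
python3 -c "
from h import *;print(env.get_obs()['wrist_torque'])"
python3 -m jog '[[0,0,0,0,0.07],[1,0,0,0,0],[1,0,0,0,0],[1,0,0,0,0],[1,0,0,0,0],[1,0,0,0,0],[1,0,0,0,0],[1,0,0,-1,0],[1,0,0,-1,0],[1,0,0,-1,0],[1,0,0,-1,0],[1,0,0,-1,0]]'
python3 -m jog '[[1,0,0,-0.4,0],[1,-1,0,0,0.15],[1,-1,0,0,0.15],[1,-1,0,0,0.15],[1,-1,0,0,0.15],[1,-1,0,0,0.15],[1,-1,0,0,0.15],[1,0,0,0,0.15],[1,0,0,0,0.15],[1,0,0,0,0.15],[1,0,0,0,0]]'
python3 - <<'E'
from h import *
c=snap('top','top1.png');P=cloud(c);z=P[...,2];I=np.zeros(z.shape,bool);I[185:250,385:450]=1
m=I&(z>.118)&(z<.14);q=P[m];print(len(q),cv2.minAreaRect(q[:,:2].astype(np.float32)*1000))
cv2.imwrite('pics/crop1.png',cv2.resize(c['color'][140:250,240:450,::-1],None,fx=3.8,fy=3.8,interpolation=cv2.INTER_CUBIC))
E
```

```text
time_s: 5.27
tool_pos: [0.4602, -0.3269, 0.1198]
tool_rot: [-180.0, 0.2, 167.3]
force: [6.1, -1.4, -3.5]
grip_width: 0.023
grasp_force: 37.6
[-0.30754568 -1.2477848  -0.15380465]
time_s: 6.27
tool_pos: [0.4585, -0.3266, 0.2205]
tool_rot: [-180.0, -0.0, 164.2]
force: [1.0, 0.0, -0.2]
grip_width: 0.084
grasp_force: 0.0
time_s: 7.18
tool_pos: [0.5576, -0.39, 0.2265]
tool_rot: [-179.9, -0.1, 103.3]
force: [-0.6, 0.1, 0.2]
grip_width: 0.0871
grasp_force: 0.0
223 ((461.75457763671875, -324.56109619140625), (23.141460418701172, 83.48757934570312), 72.60746002197266)
```

View pics/crop1.png

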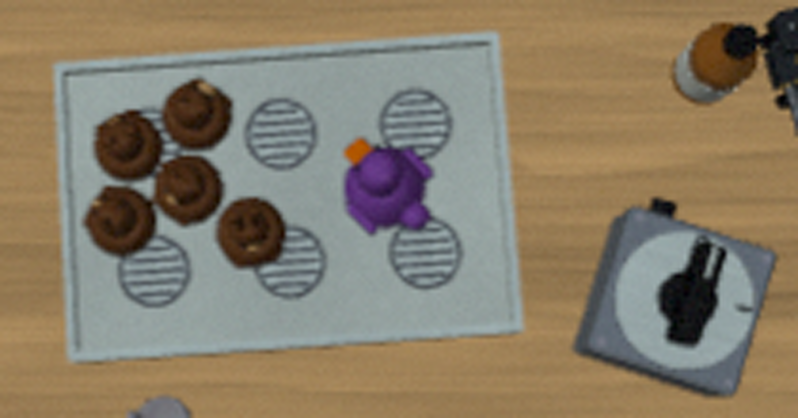

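The handle is at the off stop: its nose is on the ring mark at (702,243) and the measured angle matches the box's x axis. Next I'll measure the heads, vents and mat.

```bash
cat > meas.py <<'E'
from h import *
from scipy.optimize import least_squares
def clouds():
    out=[];cs={}
    for n in('top','side'):
        c=snap(n);cs[n]=c;P=cloud(c);out.append(np.hstack([P.reshape(-1,3),c['color'].reshape(-1,3)]))
    A=np.vstack(out);return A[np.isfinite(A[:,0])],cs
def fit(A,c,z0,z1,r):
    c=np.array(c,float)
    for R in(.03,r+.010,r+.008,r+.006):
        k=(np.hypot(*(A[:,:2]-c).T)<R)&(A[:,2]>z0)&(A[:,2]<z1);p=A[k][:,:2]
        # side points on circle; interior (top) points pull little
        f=lambda q:np.maximum(np.hypot(*(p-q).T)-r,-.004)
        c=least_squares(f,c,loss='soft_l1',f_scale=.002).x
    return c,k.sum()
def vents(ctr=(.5558,.0115),yaw=3.65):
    a=np.radians(yaw);R=np.array([[np.cos(a),-np.sin(a)],[np.sin(a),np.cos(a)]])
    return np.array([np.array(ctr)+R@[sx*.0575,sy*.12] for sx in(1,-1) for sy in(1,0,-1)])
def animals(A):
    k=(A[:,2]>.066)&(A[:,2]<.09)&(A[:,0]>.43)&(A[:,0]<.70)&(A[:,1]>-.19)&(A[:,1]<.21)&(A[:,3]<110)&(A[:,5]<A[:,3])&(A[:,3]>A[:,4])
    p=A[k][:,:2];res=[]
    lab=-np.ones(len(p))
    g=np.zeros((300,420),np.uint8)
    ij=((p-[.42,-.2])*1000).astype(int);g[ij[:,0],ij[:,1]]=1
    g=cv2.morphologyEx(g,cv2.MORPH_CLOSE,np.ones((9,9)));n,_,st,ce=cv2.connectedComponentsWithStats(g)
    for i in range(1,n):
        if st[i,4]>150: res.append(np.array([ce[i][1],ce[i][0]])/1000+[.42,-.2])
    return res
E
python3 - <<'E'
from meas import *
A,cs=clouds()
for c in animals(A): print('animal',fit(A,c,.062,.092,.017), c.round(4))
pur=A[(A[:,5]>A[:,4]+25)]
print('duck',fit(pur,[.558,-.069],.086,.114,.019))
ora=A[(A[:,3]>150)&(A[:,5]<90)&(A[:,4]<140)&(abs(A[:,0]-.56)<.06)&(abs(A[:,1]+.06)<.06)];print('beak',ora[:,:3].mean(0))
c=cs['top'];P=cloud(c);hsv=cv2.cvtColor(c['color'],cv2.COLOR_RGB2HSV)
for u,v in((313.7,174.7),(349.4,172.5),(280.7,211),(316.6,209),(351.8,206.8)): print('vent px',P[int(v+.5),int(u+.5)].round(4))
sub=P[200:260,185:242].reshape(-1,3);k=sub[:,2]>.0035;g=sub[k]
m=np.median(g,0);k2=np.hypot(*(g-m)[:,:2].T)<.09;print('mat',cv2.minEnclosingCircle(g[k2][:,:2].astype(np.float32)),g[k2].mean(0))
gray=hsv[205:256,188:240,2].astype(int);yy,xx=np.nonzero(gray<np.percentile(gray,65));print('dark',xx.mean()+188,yy.mean()+205,P[int(yy.mean()+205),int(xx.mean()+188)])
print(vents().round(4).tolist())
E
```

```text
animal (array([0.52631683, 0.03599426]), np.int64(180)) [0.5178 0.0423]
animal (array([0.53770653, 0.14986888]), np.int64(206)) [0.5302 0.1557]
animal (array([0.56474936, 0.09078231]), np.int64(191)) [0.5577 0.0969]
animal (array([0.60385606, 0.14471915]), np.int64(200)) [0.5967 0.1501]
animal (array([0.63063956, 0.08341835]), np.int64(185)) [0.6237 0.088 ]
duck (array([ 0.56954463, -0.07592978]), np.int64(179))
beak [ 0.58698318 -0.05294932  0.09353974]
vent px [0.6139 0.0124 0.0251]
vent px [ 0.6195 -0.1063  0.0284]
vent px [0.4904 0.123  0.0329]
vent px [0.4971 0.0022 0.0305]
vent px [ 0.5036 -0.115   0.03  ]
mat ((0.42835190892219543, 0.3603444993495941), 0.08954575657844543) [0.42682577 0.35872807 0.00645926]
dark 212.8808962264151 227.78950471698113 [0.43844478 0.36432795 0.00335578]
[[0.6055, 0.1349], [0.6132, 0.0152], [0.6208, -0.1046], [0.4908, 0.1276], [0.4984, 0.0078], [0.5061, -0.1119]]
```

```bash
cat >> meas.py <<'E'
def ray(c,u,v,z):
    p=cv2.undistortPoints(np.array([[[u,v]]],float),c['mtx'],np.array([c['k1'],0,0,0.])).reshape(2)
    M=c['world_from_camera'];d=M[:3,:3]@[p[0],p[1],1];o=M[:3,3];return (o+d*(z-o[2])/d[2])[:2]
def proj(c,X):
    W=np.linalg.inv(c['world_from_camera']);r,_=cv2.Rodrigues(W[:3,:3])
    return cv2.projectPoints(np.array(X,float).reshape(-1,1,3),r,W[:3,3],c['mtx'],np.array([c['k1'],0,0,0.]))[0].reshape(-1,2)
def ringfit(c,ctr,z,r,img,rng=.014):
    """centre whose ring (radius r, height z) has the strongest outward step in img"""
    t=np.linspace(0,2*np.pi,72,endpoint=False);best=(-1e9,)
    for s in(.004,.001):
        b=ctr if s==.004 else best[1]; n=int((rng if s==.004 else .004)/s)
        for i in range(-n,n+1):
            for j in range(-n,n+1):
                q=np.array(b)+[i*s,j*s];v=[]
                for rr in(r-.004,r+.004):
                    uv=proj(c,np.c_[q[0]+rr*np.cos(t),q[1]+rr*np.sin(t),np.full(72,z)]).astype(np.float32)
                    v.append(cv2.remap(img,uv[:,0].reshape(1,-1),uv[:,1].reshape(1,-1),cv2.INTER_LINEAR)[0])
                sc=np.clip(v[1]-v[0],-60,60).mean()
                if sc>best[0]: best=(sc,q)
    return best[1],best[0]
E
python3 - <<'E'
from meas import *
c=read_camera('top');g=c['color'][...,1].astype(np.float32)
for n,(u,v) in dict(a=(128,146),b=(197,115),c=(188,189),d=(120,221),e=(251,232)).items():
    q=ray(c,u/3.8+239.6,v/3.8+139.6,.045);print(n,q.round(4),ringfit(c,q,.045,.031,g))
g2=cv2.GaussianBlur(g,(0,0),1.0)
for q in vents()[[1,2,3,4,5]]: print('vent',q.round(4),ringfit(c,q,.03,.032,g,.008))
m=c['color'].astype(np.float32);s=m[...,0]-m[...,2]  # mat vs wood
q=ray(c,213,230,.005);print('mat',q,ringfit(c,q,.005,.075,g,.012),ringfit(c,q,.005,.075,m[...,0],.012))
E
```

```text
a [0.6005 0.1486] (array([0.60054249, 0.14957993]), np.float32(58.93662))
b [0.628  0.0877] (array([0.6300046 , 0.08867772]), np.float32(58.61861))
c [0.5619 0.0952] (array([0.56192364, 0.0931597 ]), np.float32(55.049004))
d [0.5338 0.1548] (array([0.53278866, 0.15382442]), np.float32(59.320354))
e [0.5237 0.0396] (array([0.52166552, 0.03962402]), np.float32(60.0))
vent [0.6132 0.0152] (array([0.61318336, 0.01416053]), np.float32(40.416977))
vent [ 0.6208 -0.1046] (array([ 0.62282274, -0.10659605]), np.float32(25.45109))
vent [0.4908 0.1276] (array([0.49077726, 0.12559605]), np.float32(33.673477))
vent [0.4984 0.0078] (array([0.49841664, 0.00483947]), np.float32(33.034153))
vent [ 0.5061 -0.1119] (array([ 0.50605601, -0.11391712]), np.float32(36.135174))
mat [0.42806298 0.36004409] (array([0.42806298, 0.35904409]), np.float32(25.619263)) (array([0.42806298, 0.35904409]), np.float32(25.895752))
```

```bash
python3 -m jog '[[1,0,0,0,0.15],[1,0,0,0,0.15],[1,0,0,0,0.15],[1,0,0,0,0.15],[1,0,0,0,0.15],[1,0,0,0,0.15],[1,0,0,0,0.15],[1,0,0,0,0]]'
python3 to.py 0.566 -0.073 0.098
python3 - <<'E'
from meas import *
c=read_camera('top');print(ray(c,381/3.8+239.6,171/3.8+139.6,.105), ray(c,358/3.8+239.6,152/3.8+139.6,.095))
print(ray(c,390/3.8+239.6,190/3.8+139.6,.055))
E
```

```text
time_s: 8.05
tool_pos: [0.5576, -0.3902, 0.2276]
tool_rot: [180.0, 0.0, 56.1]
force: [-0.2, 0.7, 0.3]
grip_width: 0.0871
grasp_force: 0.0
t 8.1 yaw 56.1 pos [ 0.5576 -0.3902  0.2276] w 0.0871 units(20mm): [13.4  -8.49  6.48]
[ 0.56727402 -0.07177863] [ 0.58520118 -0.05298711]
[ 0.55877498 -0.08158959]
```

```bash
python3 -m jog '[[1,1,-0.63,0,0],[1,1,-0.63,0,0],[1,1,-0.63,0,0],[1,1,-0.63,0,0],[1,1,-0.63,0,0],[1,1,-0.63,0,0],[1,1,-0.63,0,0],[1,1,-0.63,0,0],[1,1,-0.63,0,0],[1,1,-0.63,0,0],[1,1,-0.63,0,0],[1,1,-0.63,0,0]]'
python3 -m jog '[[1,1,-0.63,0,0],[1,0.47,-0.3,0,0],[1,0,0,0,0],[1,0,0,1,0],[1,0,0,1,0],[1,0,0,1,0],[1,0,0,1,0],[1,0,0,0,0]]'
python3 to.py 0.567 -0.0725 0.099
```

```text
time_s: 9.1
tool_pos: [0.5653, -0.1055, 0.2277]
tool_rot: [180.0, 0.0, 56.5]
force: [1.2, -0.3, -0.6]
grip_width: 0.0869
grasp_force: 0.0
time_s: 9.77
tool_pos: [0.5635, -0.0741, 0.1433]
tool_rot: [-179.6, 0.2, 56.2]
force: [-0.3, 0.3, 0.2]
grip_width: 0.0873
grasp_force: 0.0
t 9.8 yaw 56.2 pos [ 0.5635 -0.0741  0.1433] w 0.0873 units(20mm): [0.16 0.1  2.22]
```

```bash
python3 -m jog '[[1,0.16,0.1,1,0],[1,0,0,1,0],[1,0,0,0.22,0],[0.3,0,0,0,0],[0.3,0,0,0,0],[0.3,0,0,0,0],[0.3,0,0,0,0],[0.2,0,0,0,0],[0.1,0,0,0,0],[0.1,0,0,0,0],[0.1,0,0,0,0],[0.1,0,0,0,0]]' 15
python3 -m jog '[[0.1,0,0,-0.3,0],[0.1,0,0,-1,0],[0.1,0,0,-1,0],[0.1,0,0,-1,0],[0.1,0,0,-1,0],[0.1,0,0,-1,0],[0.1,0,0,-1,0],[0.1,0,0,0,0]]'
python3 to.py 0.434 0.3645 0.22
```

```text
time_s: 10.77
tool_pos: [0.57, -0.0704, 0.1033]
tool_rot: [180.0, -0.0, 56.2]
force: [0.1, -0.5, 0.3]
grip_width: 0.0374
grasp_force: 14.9
time_s: 11.43
tool_pos: [0.572, -0.0701, 0.2338]
tool_rot: [179.6, -0.2, 56.2]
force: [1.3, 0.4, 0.3]
grip_width: 0.0375
grasp_force: 14.9
t 11.4 yaw 56.2 pos [ 0.572  -0.0701  0.2338] w 0.0375 units(20mm): [ 14.23 -17.82   0.69]
```

```bash
python3 -m jog '[[0.1,0.3,-0.4,0,0],[0.1,0.7,-0.88,0,0],[0.1,0.73,-0.91,0,0],[0.1,0.73,-0.91,0,0],[0.1,0.73,-0.91,0,0],[0.1,0.73,-0.91,0,0],[0.1,0.73,-0.91,0,0],[0.1,0.73,-0.91,0,0],[0.1,0.73,-0.91,0,0],[0.1,0.73,-0.91,0,0],[0.1,0.73,-0.91,0,0],[0.1,0.73,-0.91,0,0]]'
python3 -m jog '[[0.1,0.73,-0.91,0,0],[0.1,0.73,-0.91,0,0],[0.1,0.73,-0.91,0,0],[0.1,0.73,-0.91,0,0],[0.1,0.73,-0.91,0,0],[0.1,0.73,-0.91,0,0],[0.1,0.73,-0.91,0,0],[0.1,0.73,-0.91,0,0],[0.1,0.2,-0.2,0,0],[0.1,0,0,0,0],[0.1,0,0,0,0]]'
python3 to.py 0.434 0.3645 0.08
```

```text
time_s: 12.43
tool_pos: [0.4875, 0.1845, 0.2275]
tool_rot: [-179.9, 0.1, 56.3]
force: [-0.3, 0.2, -0.4]
grip_width: 0.0378
grasp_force: 14.9
time_s: 13.35
tool_pos: [0.4317, 0.3661, 0.228]
tool_rot: [-180.0, 0.1, 56.3]
force: [0.4, -0.3, -0.6]
grip_width: 0.0373
grasp_force: 14.9
t 13.3 yaw 56.3 pos [0.4317 0.3661 0.228 ] w 0.0373 units(20mm): [-0.    0.14  7.4 ]
```

```bash
python3 -m jog '[[0.1,0,0,1,0],[0.1,0,0,1,0],[0.1,0,0,1,0],[0.1,0,0,1,0],[0.1,0,0,1,0],[0.1,0,0,1,0],[0.1,0,0,1,0],[0.1,0,0,0.2,0],[0.1,0,0,0.1,0],[0.1,0,0,0.1,0],[0.1,0,0,0,0],[0.1,0,0,0,0]]'
python3 -m jog '[[0.6,0,0,0,0],[1,0,0,0,0],[1,0,0,0,0],[1,0,0,0,0],[1,0,0,0,0],[1,0,0,-0.5,0],[1,0,0,-1,0],[1,0,0,-1,0],[1,0,0,-1,0],[1,0,0,-1,0],[1,0,0,-1,0],[1,0,0,-1,0]]'
python3 to.py 0.522 0.0396 0.2
python3 - <<'E'
from meas import *
c=read_camera('top');g=c['color'][...,1].astype(np.float32)
cv2.imwrite('pics/t2.png',cv2.resize(c['color'][140:260,180:380,::-1],None,fx=4,fy=4,interpolation=cv2.INTER_CUBIC))
for n,q in dict(a=(.600,.149),b=(.629,.088),c=(.562,.093),d=(.533,.154),e=(.522,.0396)).items():print(n,ringfit(c,q,.045,.031,g))
E
```

```text
time_s: 14.35
tool_pos: [0.4331, 0.367, 0.0822]
tool_rot: [179.9, -0.1, 56.2]
force: [-0.1, 0.2, -0.2]
grip_width: 0.0377
grasp_force: 14.9
time_s: 15.35
tool_pos: [0.4322, 0.3669, 0.2129]
tool_rot: [180.0, -0.0, 56.3]
force: [0.4, -0.3, -0.1]
grip_width: 0.0868
grasp_force: 0.0
t 15.3 yaw 56.3 pos [0.4322 0.3669 0.2129] w 0.0868 units(20mm): [-11.11  12.83   0.65]
a (array([0.601, 0.15 ]), np.float32(59.128582))
b (array([0.63 , 0.088]), np.float32(58.713284))
c (array([0.561, 0.094]), np.float32(55.009007))
d (array([0.533, 0.154]), np.float32(59.353447))
e (array([0.522 , 0.0396]), np.float32(60.0))
```

View pics/t2.png

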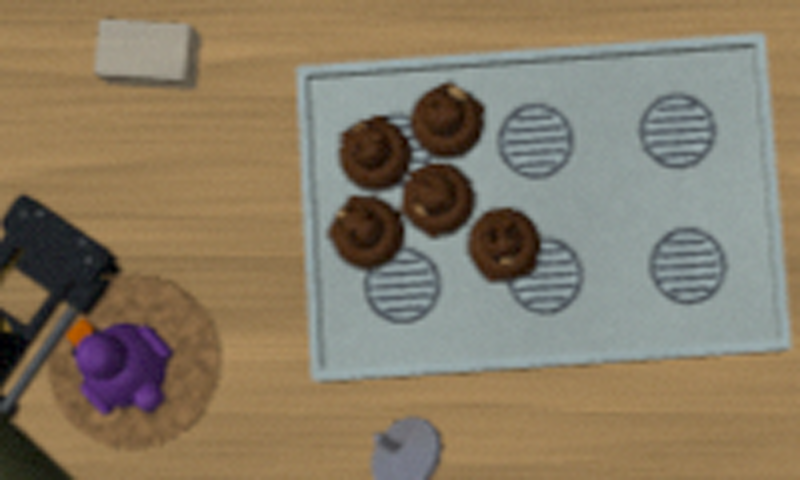

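The duck stands on the mat at about (122,365), and the animals haven't moved. I'll start with the rabbit, e.

```bash
python3 -m jog '[[0.6,0,0,0,0.15],[0.6,0,0,0,0.15],[0.6,0,0,0,0]]'; python3 to.py 0.522 0.0396 0.16
```

```text
time_s: 15.65
tool_pos: [0.4325, 0.3669, 0.212]
tool_rot: [180.0, -0.1, 42.6]
force: [-0.2, -0.1, 0.2]
grip_width: 0.0742
grasp_force: 0.0
t 15.7 yaw 42.6 pos [0.4325 0.3669 0.212 ] w 0.0742 units(20mm): [-7.77 15.08  2.6 ]
```

```bash
python3 -m jog '[[0.6,-0.3,0.5,0,0],[0.6,-0.48,0.94,0,0],[0.6,-0.49,0.95,0,0],[0.6,-0.49,0.95,0,0],[0.6,-0.49,0.95,0,0],[0.6,-0.49,0.95,0,0],[0.6,-0.49,0.95,0,0],[0.6,-0.49,0.95,0,0],[0.6,-0.49,0.95,0,0],[0.6,-0.49,0.95,0,0],[0.6,-0.49,0.95,0,0],[0.6,-0.49,0.95,0,0]]'
python3 -m jog '[[0.6,-0.49,0.95,0,0],[0.6,-0.49,0.95,0,0],[0.6,-0.49,0.95,0,0],[0.6,-0.49,0.95,0,0],[0.6,-0.15,0.35,0.6,0],[0.6,0,0,1,0],[0.6,0,0,1,0],[0.6,0,0,0,0],[0.6,0,0,0,0]]'
python3 to.py 0.523 0.039 0.080
```

```text
time_s: 16.65
tool_pos: [0.4974, 0.128, 0.2114]
tool_rot: [180.0, 0.0, 43.0]
force: [-0.2, 0.2, 0.5]
grip_width: 0.052
grasp_force: 0.0
time_s: 17.4
tool_pos: [0.5215, 0.0401, 0.1579]
tool_rot: [-179.9, 0.1, 42.9]
force: [0.9, -0.4, 0.9]
grip_width: 0.0521
grasp_force: 0.0
t 17.4 yaw 42.9 pos [0.5215 0.0401 0.1579] w 0.0521 units(20mm): [0.02 0.09 3.9 ]
```

```bash
python3 -m jog '[[0.6,0,0.09,1,0],[0.6,0,0,1,0],[0.6,0,0,1,0],[0.6,0,0,0.9,0],[0.6,0,0,0,0],[0.2,0,0,0,0],[0.2,0,0,0,0],[0.2,0,0,0,0],[0.2,0,0,0,0],[0.2,0,0,0,0],[0.2,0,0,0,0]]' 15
python3 -m jog '[[0.2,0,0,-0.5,0],[0.2,0,0,-1,0],[0.2,0,0,-0.5,0],[0.2,0,0,0,0],[0.2,0,0,0,0]]'
python3 to.py 0.4983 0.0050 0.083
```

```text
time_s: 18.32
tool_pos: [0.5252, 0.038, 0.0827]
tool_rot: [179.9, -0.1, 42.7]
force: [-0.5, 0.1, 6.5]
grip_width: 0.0337
grasp_force: 15.0
time_s: 18.73
tool_pos: [0.5243, 0.0379, 0.1217]
tool_rot: [179.9, -0.0, 42.7]
force: [0.6, -0.4, -1.7]
grip_width: 0.0336
grasp_force: 15.0
t 18.7 yaw 42.7 pos [0.5243 0.0379 0.1217] w 0.0336 units(20mm): [-2.07  0.33  1.93]
```

```bash
python3 -m jog '[[0.2,-0.7,0.11,0,0],[0.2,-0.7,0.11,0,0],[0.2,-0.67,0.11,0,0],[0.2,0,0,0,0],[0.2,0,0,1,0],[0.2,0,0,0.7,0],[0.2,0,0,0.1,0],[0.2,0,0,0.1,0],[0.2,0,0,0,0],[0.2,0,0,0,0]]'
python3 to.py 0.4983 0.0050 0.083
python3 -m jog '[[0.6,0,0,0,0],[0.6,0,0,0,0],[0.6,0,0,0,0],[0.6,0,0,0,0],[0.6,0,0,-1,0],[0.6,0,0,-1,0],[0.6,0,0,-1,0],[0.6,0,0,-1,0],[0.6,0,0,-0.5,0],[0.6,0,0,0,0]]'
python3 to.py 0.63 0.088 0.16
```

```text
time_s: 19.57
tool_pos: [0.4984, 0.0056, 0.0834]
tool_rot: [180.0, -0.0, 42.8]
force: [1.1, -0.8, -0.9]
grip_width: 0.0332
grasp_force: 15.0
t 19.6 yaw 42.8 pos [0.4984 0.0056 0.0834] w 0.0332 units(20mm): [-0.02  0.02  0.02]
time_s: 20.4
tool_pos: [0.4997, 0.0051, 0.1756]
tool_rot: [179.8, -0.2, 42.7]
force: [0.1, 0.0, 0.3]
grip_width: 0.0519
grasp_force: 0.0
t 20.4 yaw 42.7 pos [0.4997 0.0051 0.1756] w 0.0519 units(20mm): [7.6  1.37 0.78]
```

```bash
python3 -m jog '[[0.6,0,0,0,-0.15],[0.6,0,0,0,-0.15],[0.6,0,0,0,-0.15],[0.6,0,0,0,-0.15],[0.6,0,0,0,-0.15],[0.6,0,0,0,-0.15],[0.6,0,0,0,-0.15],[0.6,0,0,0,-0.15],[0.6,0,0,0,-0.15],[0.6,0,0,0,-0.15],[0.6,0,0,0,-0.15],[0.6,0,0,0,-0.15]]'
python3 -m jog '[[0.6,0,0,0,-0.15],[0.6,0,0,0,-0.15],[0.6,0,0,0,-0.15],[0.6,0,0,0,-0.15],[0.6,-0.3,0.6,0,0],[0.6,-0.5,0.9,0,0],[0.6,-0.5,0.9,0,0],[0.6,-0.5,0.9,0,0],[0.6,-0.5,0.9,0,0],[0.6,-0.5,0.9,0,0],[0.6,-0.5,0.9,0,0],[0.6,-0.34,0.8,0,0]]'
python3 -m jog '[[0.6,0,0,0.7,0],[0.6,0,0,0,0]]'
python3 to.py 0.63 0.088 0.08
python3 - <<'E'
from meas import *
c=read_camera('top');g=c['color'][...,1].astype(np.float32)
print(ringfit(c,(.498,.005),.045,.031,g))
E
```

```text
time_s: 21.4
tool_pos: [0.4971, 0.005, 0.1716]
tool_rot: [-179.9, -0.1, 124.1]
force: [-0.4, -0.1, 0.8]
grip_width: 0.0523
grasp_force: 0.0
time_s: 22.4
tool_pos: [0.6284, 0.0884, 0.171]
tool_rot: [-179.9, -0.1, 150.7]
force: [-0.6, -0.5, -0.2]
grip_width: 0.0521
grasp_force: 0.0
time_s: 22.57
tool_pos: [0.6258, 0.0884, 0.1547]
tool_rot: [-179.8, -0.3, 150.8]
force: [-0.7, -0.6, -0.9]
grip_width: 0.0522
grasp_force: 0.0
t 22.6 yaw 150.8 pos [0.6258 0.0884 0.1547] w 0.0522 units(20mm): [-0.19  0.08  3.73]
(array([0.506, 0.003]), np.float32(15.175632))
```

```bash
python3 -m jog '[[0.6,-0.1,0.05,1,0],[0.6,0,0,1,0],[0.6,0,0,1,0],[0.6,0,0,0.7,0],[0.6,0,0,0,0],[0.2,0,0,0,0],[0.2,0,0,0,0],[0.2,0,0,0,0],[0.2,0,0,0,0],[0.2,0,0,0,0],[0.2,0,0,0,0]]' 15
python3 -m jog '[[0.2,0,0,-0.5,0],[0.2,0,0,-1,0],[0.2,0,0,-1,0],[0.2,0,0,0,0],[0.2,0,0,0,0]]'
python3 to.py 0.6133 0.0140 0.083
```

```text
time_s: 23.53
tool_pos: [0.631, 0.0878, 0.0866]
tool_rot: [180.0, 0.1, 150.7]
force: [-0.3, -1.5, 6.0]
grip_width: 0.0337
grasp_force: 15.0
time_s: 23.95
tool_pos: [0.631, 0.0884, 0.1365]
tool_rot: [179.9, 0.1, 150.7]
force: [0.4, 0.1, -1.0]
grip_width: 0.0337
grasp_force: 15.0
t 23.9 yaw 150.7 pos [0.631  0.0884 0.1365] w 0.0337 units(20mm): [-1.05 -3.68  2.67]
```

```bash
python3 -m jog '[[0.2,-0.25,-0.9,0,0],[0.2,-0.27,-0.93,0,0],[0.2,-0.27,-0.93,0,0],[0.2,-0.26,-0.92,0,0],[0.2,0,0,0,0],[0.2,0,0,1,0],[0.2,0,0,1,0],[0.2,0,0,0.2,0],[0.2,0,0,0.13,0],[0.2,0,0,0.12,0],[0.2,0,0,0,0],[0.2,0,0,0,0]]'
python3 to.py 0.6133 0.0140 0.087
python3 -m jog '[[0.6,0,0,0,0],[0.6,0,0,0,0],[0.6,0,0,0,0],[0.6,0,0,0,0],[0.6,0,0,-1,0],[0.6,0,0,-1,0],[0.6,0,0,-1,0],[0.6,0,0,-1,0],[0.6,0,0,-0.5,0],[0.6,0,0,0,0]]'
python3 -m jog '[[0.6,0,0,0,0.15],[0.6,0,0,0,0.15],[0.6,0,0,0,0.15],[0.6,0,0,0,0.15],[0.6,0,0,0,0.15],[0.6,0,0,0,0.15],[0.6,0,0,0,0.15],[0.6,0,0,0,0.15],[0.6,0,0,0,0.15],[0.6,0,0,0,0]]'
python3 to.py 0.5615 0.0935 0.155
```

```text
time_s: 24.95
tool_pos: [0.6133, 0.0141, 0.087]
tool_rot: [179.9, 0.1, 150.8]
force: [-0.3, -0.4, -0.7]
grip_width: 0.0337
grasp_force: 15.0
t 24.9 yaw 150.8 pos [0.6133 0.0141 0.087 ] w 0.0337 units(20mm): [-0. -0. -0.]
time_s: 25.78
tool_pos: [0.6142, 0.0138, 0.1789]
tool_rot: [179.9, 0.3, 150.7]
force: [0.2, 0.3, 0.4]
grip_width: 0.0523
grasp_force: 0.0
time_s: 26.62
tool_pos: [0.6118, 0.0134, 0.1745]
tool_rot: [-179.9, 0.0, 89.8]
force: [0.6, -0.2, 0.6]
grip_width: 0.0522
grasp_force: 0.0
t 26.6 yaw 89.8 pos [0.6118 0.0134 0.1745] w 0.0522 units(20mm): [ 4.   -2.53  0.98]
```

```bash
cat > chk.py <<'E'
import sys
from meas import *
c=read_camera('top');g=c['color'][...,1].astype(np.float32)
for a in sys.argv[1:]:
    q=np.array(eval(a));r,s=ringfit(c,q,.045,.031,g,.02);print(q,r.round(4),round(float(s)))
E
python3 chk.py .5615,.0935 .601,.15 .533,.154 .4984,.0055
```

```text
[0.5615 0.0935] [0.5615 0.0935] 40
[0.601 0.15 ] [0.601 0.149] 59
[0.533 0.154] [0.533 0.154] 59
[0.4984 0.0055] [0.4744 0.0295] 10
```

```bash
python3 -m jog '[[0.6,1,-0.63,0,0],[0.6,1,-0.63,0,0],[0.6,1,-0.63,0,0],[0.6,1,-0.63,0,0],[0.6,0,0,0.9,0],[0.6,0,0,0,0]]'; python3 to.py 0.5615 0.0935 0.083
```

```text
time_s: 27.17
tool_pos: [0.5596, 0.0947, 0.1553]
tool_rot: [-179.7, 0.0, 90.3]
force: [-0.6, -0.3, -0.4]
grip_width: 0.0525
grasp_force: 0.0
t 27.2 yaw 90.3 pos [0.5596 0.0947 0.1553] w 0.0525 units(20mm): [-0.06  0.09  3.62]
```

```bash
python3 -m jog '[[0.6,-0.03,0.05,1,0],[0.6,0,0,1,0],[0.6,0,0,1,0],[0.6,0,0,0.6,0],[0.6,0,0,0,0],[0.2,0,0,0,0],[0.2,0,0,0,0],[0.2,0,0,0,0],[0.2,0,0,0,0],[0.2,0,0,0,0],[0.2,0,0,0,0]]' 15
python3 -m jog '[[0.2,0,0,-0.5,0],[0.2,0,0,-1,0],[0.2,0,0,-1,0],[0.2,0,0,-1,0],[0.2,0,0,-1,0],[0.2,0,0,-1,0],[0.2,0,0,-0.5,0],[0.2,0,0,0,0],[0.2,0,0,0,0]]'
python3 to.py 0.622 -0.1066 0.083
```

```text
time_s: 28.08
tool_pos: [0.5642, 0.093, 0.0874]
tool_rot: [179.9, -0.0, 90.0]
force: [-0.0, -0.2, 4.3]
grip_width: 0.0333
grasp_force: 15.0
time_s: 28.83
tool_pos: [0.563, 0.0929, 0.2061]
tool_rot: [180.0, 0.0, 90.0]
force: [-0.3, 0.3, -1.8]
grip_width: 0.0336
grasp_force: 15.0
t 28.8 yaw 90.0 pos [0.563  0.0929 0.2061] w 0.0336 units(20mm): [-9.97  2.95  6.15]
```

```bash
python3 -m jog '[[0.2,-0.5,0.15,0,0],[0.2,-1,0.3,0,0],[0.2,-1,0.3,0,0],[0.2,-1,0.3,0,0],[0.2,-1,0.3,0,0],[0.2,-1,0.3,0,0],[0.2,-1,0.3,0,0],[0.2,-1,0.3,0,0],[0.2,-1,0.3,0,0],[0.2,-1,0.3,0,0],[0.2,-0.47,0.1,0,0],[0.2,0,0,0,0]]'
python3 -m jog '[[0.2,0,0,1,0],[0.2,0,0,1,0],[0.2,0,0,1,0],[0.2,0,0,1,0],[0.2,0,0,1,0],[0.2,0,0,0.5,0],[0.2,0,0,0.15,0],[0.2,0,0,0.15,0],[0.2,0,0,0.13,0],[0.2,0,0,0,0],[0.2,0,0,0,0]]'
python3 to.py 0.622 -0.1066 0.087
```

```text
time_s: 29.83
tool_pos: [0.6212, -0.1108, 0.2041]
tool_rot: [-179.8, 0.1, 89.7]
force: [-0.7, -0.8, -1.1]
grip_width: 0.0336
grasp_force: 15.0
time_s: 30.75
tool_pos: [0.6227, -0.1065, 0.0885]
tool_rot: [179.9, 0.0, 90.0]
force: [0.3, -0.0, -1.2]
grip_width: 0.0337
grasp_force: 15.0
t 30.8 yaw 90.0 pos [ 0.6227 -0.1065  0.0885] w 0.0337 units(20mm): [-0.   -0.03  0.08]
```

```bash
python3 -m jog '[[0.2,0,0,0.05,0],[0.2,0,0,0,0],[0.6,0,0,0,0],[0.6,0,0,0,0],[0.6,0,0,0,0],[0.6,0,0,0,0],[0.6,0,0,-1,0],[0.6,0,0,-1,0],[0.6,0,0,-1,0],[0.6,0,0,-1,0],[0.6,0,0,-0.5,0],[0.6,0,0,0,0]]'
python3 -m jog '[[0.6,0,0,0,0.15],[0.6,0,0,0,0.15],[0.6,0,0,0,0.15],[0.6,0,0,0,0.15],[0.6,0,0,0,0.15],[0.6,0,0,0,0.15],[0.6,0,0,0,0]]'
python3 to.py .533 .154 .165
python3 chk.py .622,-.1066 .6133,.014 .601,.15 .533,.154 .4984,.0055
```

```text
time_s: 31.75
tool_pos: [0.6237, -0.1066, 0.1794]
tool_rot: [179.7, 0.1, 90.0]
force: [-0.2, 0.5, -0.2]
grip_width: 0.0523
grasp_force: 0.0
time_s: 32.33
tool_pos: [0.6213, -0.1065, 0.1748]
tool_rot: [-179.9, 0.1, 49.3]
force: [0.1, 0.1, 0.2]
grip_width: 0.0521
grasp_force: 0.0
t 32.3 yaw 49.3 pos [ 0.6213 -0.1065  0.1748] w 0.0521 units(20mm): [  7.   -11.84   0.49]
[ 0.622  -0.1066] [ 0.645  -0.0826] 9
[0.6133 0.014 ] [0.6133 0.016 ] 57
[0.601 0.15 ] [0.6   0.148] 60
[0.533 0.154] [0.533 0.153] 60
[0.4984 0.0055] [0.4944 0.0055] 60
```

```bash
python3 -m jog '[[0.6,0.3,-0.47,0,0],[0.6,0.56,-0.95,0,0],[0.6,0.56,-0.95,0,0],[0.6,0.56,-0.95,0,0],[0.6,0.56,-0.95,0,0],[0.6,0.56,-0.95,0,0],[0.6,0.56,-0.95,0,0],[0.6,0.56,-0.95,0,0],[0.6,0.56,-0.95,0,0],[0.6,0.56,-0.95,0,0],[0.6,0.56,-0.95,0,0],[0.6,0.56,-0.95,0,0]]'
python3 -m jog '[[0.6,0.54,-0.92,0,0],[0.6,0,0,0,0],[0.6,0,0,0.7,0],[0.6,0,0,0,0],[0.6,0,0,0,0]]'; python3 to.py .533 .1535 .083
```

```text
time_s: 33.38
tool_pos: [0.5387, 0.1353, 0.1762]
tool_rot: [-180.0, 0.0, 49.7]
force: [0.2, 0.5, 0.1]
grip_width: 0.0518
grasp_force: 0.0
time_s: 33.8
tool_pos: [0.5322, 0.1534, 0.1617]
tool_rot: [-179.9, 0.1, 49.5]
force: [1.0, 1.0, 0.1]
grip_width: 0.0524
grasp_force: 0.0
t 33.8 yaw 49.5 pos [0.5322 0.1534 0.1617] w 0.0524 units(20mm): [0.03 0.03 3.93]
```

```bash
python3 -m jog '[[0.6,0.03,0.03,1,0],[0.6,0,0,1,0],[0.6,0,0,1,0],[0.6,0,0,0.85,0],[0.6,0,0,0,0],[0.2,0,0,0,0],[0.2,0,0,0,0],[0.2,0,0,0,0],[0.2,0,0,0,0],[0.2,0,0,0,0],[0.2,0,0,0,0]]' 15
python3 -m jog '[[0.2,0,0,-0.5,0],[0.2,0,0,-1,0],[0.2,0,0,-0.5,0],[0.2,0,0,0,0],[0.2,0,0,0,0]]'
python3 to.py 0.491 0.1257 0.085
```

```text
time_s: 34.72
tool_pos: [0.5352, 0.1539, 0.087]
tool_rot: [179.9, -0.1, 49.5]
force: [1.0, -2.1, 6.2]
grip_width: 0.0337
grasp_force: 15.0
time_s: 35.13
tool_pos: [0.5341, 0.154, 0.126]
tool_rot: [180.0, -0.0, 49.5]
force: [0.3, -0.4, -0.7]
grip_width: 0.0338
grasp_force: 15.0
t 35.1 yaw 49.5 pos [0.5341 0.154  0.126 ] w 0.0338 units(20mm): [-2.48 -0.72  2.05]
```

```bash
python3 -m jog '[[0.2,-0.8,-0.24,0,0],[0.2,-0.84,-0.24,0,0],[0.2,-0.84,-0.24,0,0],[0.2,0,0,0,0],[0.2,0,0,1,0],[0.2,0,0,0.6,0],[0.2,0,0,0.15,0],[0.2,0,0,0.15,0],[0.2,0,0,0,0],[0.2,0,0,0,0]]'
python3 to.py 0.491 0.1257 0.087
python3 -m jog '[[0.6,0,0,0,0],[0.6,0,0,0,0],[0.6,0,0,0,0],[0.6,0,0,0,0],[0.6,0,0,-1,0],[0.6,0,0,-1,0],[0.6,0,0,-1,0],[0.6,0,0,-0.5,0],[0.6,0,0,0,0],[0.6,0,0,0,0]]'
python3 to.py .6005 .1485 .155
```

```text
time_s: 35.97
tool_pos: [0.491, 0.1259, 0.0875]
tool_rot: [-180.0, -0.0, 49.5]
force: [-0.2, 0.6, -0.8]
grip_width: 0.0337
grasp_force: 15.0
t 36.0 yaw 49.5 pos [0.491  0.1259 0.0875] w 0.0337 units(20mm): [-0.01  0.01  0.03]
time_s: 36.8
tool_pos: [0.4909, 0.1254, 0.1575]
tool_rot: [180.0, -0.0, 49.5]
force: [-0.3, 0.8, 0.1]
grip_width: 0.0523
grasp_force: 0.0
t 36.8 yaw 49.5 pos [0.4909 0.1254 0.1575] w 0.0523 units(20mm): [4.44 3.42 0.12]
```

```bash
python3 -m jog '[[0.6,0.44,0.34,0,0],[0.6,0.9,0.68,0,0],[0.6,0.9,0.68,0,0],[0.6,0.9,0.68,0,0],[0.6,0.9,0.68,0,0],[0.6,0.4,0.36,0,0],[0.6,0,0,0,0],[0.6,0,0,0,0]]'; python3 to.py .6005 .1485 .083; python3 chk.py .6005,.1485 .491,.1257
```

```text
time_s: 37.47
tool_pos: [0.5994, 0.1484, 0.1554]
tool_rot: [-179.8, 0.2, 49.5]
force: [0.2, -0.2, -0.1]
grip_width: 0.052
grasp_force: 0.0
t 37.5 yaw 49.5 pos [0.5994 0.1484 0.1554] w 0.052 units(20mm): [0.04 0.04 3.62]
[0.6005 0.1485] [0.5985 0.1465] 20
[0.491  0.1257] [0.493  0.1127] 16
```

```bash
python3 -m jog '[[0.6,0.04,0.04,1,0],[0.6,0,0,1,0],[0.6,0,0,1,0],[0.6,0,0,0.6,0],[0.6,0,0,0,0],[0.2,0,0,0,0],[0.2,0,0,0,0],[0.2,0,0,0,0],[0.2,0,0,0,0],[0.2,0,0,0,0],[0.2,0,0,0,0]]' 15
python3 -m jog '[[0.2,0,0,-0.5,0],[0.2,0,0,-1,0],[0.2,0,0,0,0],[0.2,0,0,0,0]]'
python3 to.py 0.606 0.133 0.087
```

```text
time_s: 38.43
tool_pos: [0.6026, 0.1487, 0.087]
tool_rot: [179.9, -0.1, 49.5]
force: [0.4, -0.2, 5.3]
grip_width: 0.0335
grasp_force: 15.0
time_s: 38.77
tool_pos: [0.6022, 0.149, 0.1166]
tool_rot: [179.9, -0.1, 49.5]
force: [0.0, 0.1, -1.4]
grip_width: 0.0338
grasp_force: 15.0
t 38.8 yaw 49.5 pos [0.6022 0.149  0.1166] w 0.0338 units(20mm): [-0.49  0.67  1.48]
```

```bash
python3 -m jog '[[0.2,-0.25,0.33,0,0],[0.2,-0.24,0.34,0,0],[0.2,0,0,0,0],[0.2,0,0,1,0],[0.2,0,0,0.25,0],[0.2,0,0,0.12,0],[0.2,0,0,0.08,0],[0.2,0,0,0,0],[0.2,0,0,0,0]]'
python3 to.py 0.606 0.133 0.087
python3 -m jog '[[0.6,0,0,0,0],[0.6,0,0,0,0],[0.6,0,0,0,0],[0.6,0,0,0,0],[0.6,0,0,-1,0],[0.6,0,0,-1,0],[0.6,0,0,-1,0],[0.6,0,0,-1,0],[0.6,0,0,-1,0],[0.6,0,0,-1,0],[0.6,0,0,0,0]]'
python3 to.py 0.46 -0.326 0.22
```

```text
time_s: 39.52
tool_pos: [0.6048, 0.1319, 0.087]
tool_rot: [-180.0, 0.1, 49.5]
force: [-2.8, -2.4, 4.9]
grip_width: 0.0341
grasp_force: 15.0
t 39.5 yaw 49.5 pos [0.6048 0.1319 0.087 ] w 0.0341 units(20mm): [0.08 0.01 0.  ]
time_s: 40.43
tool_pos: [0.6077, 0.1335, 0.2112]
tool_rot: [179.7, -0.3, 49.5]
force: [0.3, 0.1, 0.5]
grip_width: 0.0522
grasp_force: 0.0
t 40.4 yaw 49.5 pos [0.6077 0.1335 0.2112] w 0.0522 units(20mm): [-22.26   9.31  -0.44]
```

```bash
python3 -m jog '[[0.6,-0.5,0.2,0,0],[0.6,-1,0.42,0,0],[0.6,-1,0.42,0,0],[0.6,-1,0.42,0,0],[0.6,-1,0.42,0,0],[0.6,-1,0.42,0,0],[0.6,-1,0.42,0,0],[0.6,-1,0.42,0,0],[0.6,-1,0.42,0,0],[0.6,-1,0.42,0,0],[0.6,-1,0.42,0,0],[0.6,-1,0.42,0,0]]'
python3 -m jog '[[0.6,-1,0.42,0,0],[0.6,-1,0.42,0,0],[0.6,-1,0.42,0,0],[0.6,-1,0.42,0,0],[0.6,-1,0.42,0,0],[0.6,-1,0.42,0,0],[0.6,-1,0.42,0,0],[0.6,-1,0.42,0,0],[0.6,-1,0.42,0,0],[0.6,-1,0.42,0,0],[0.6,-0.75,0.3,0,0],[0.6,0,0,0,0]]'
python3 to.py 0.46 -0.326 0.22
python3 - <<'E'
from meas import *
c=read_camera('top');g=c['color'][...,1].astype(np.float32)
for q in vents((.5562,.0095)):
    r,s=ringfit(c,q,.045,.031,g,.016);print(q.round(4),r.round(4),((r-q)*1000).round(1),round(float(s)))
cv2.imwrite('pics/t3.png',cv2.resize(c['color'][140:260,180:380,::-1],None,fx=4,fy=4,interpolation=cv2.INTER_CUBIC))
s=read_camera('side')
cv2.imwrite('pics/s3.png',cv2.resize(s['color'][130:370,180:420,::-1],None,fx=2.4,fy=2.4,interpolation=cv2.INTER_CUBIC))
E
```

```text
time_s: 41.43
tool_pos: [0.5273, -0.1067, 0.2048]
tool_rot: [-179.9, 0.1, 49.4]
force: [0.4, -1.2, -0.2]
grip_width: 0.0519
grasp_force: 0.0
time_s: 42.43
tool_pos: [0.454, -0.3314, 0.2047]
tool_rot: [-179.9, 0.2, 49.1]
force: [-1.0, -1.2, -0.8]
grip_width: 0.0523
grasp_force: 0.0
t 42.4 yaw 49.1 pos [ 0.454  -0.3314  0.2047] w 0.0523 units(20mm): [ 0.4   0.05 -0.77]
[0.6059 0.1329] [0.6019 0.1329] [-4.  0.] 60
[0.6136 0.0132] [0.6136 0.0142] [0. 1.] 59
[ 0.6212 -0.1066] [ 0.6172 -0.1066] [-4.  0.] 60
[0.4912 0.1256] [0.4902 0.1286] [-1.  3.] 60
[0.4988 0.0058] [0.4948 0.0058] [-4.  0.] 60
[ 0.5065 -0.1139] [ 0.5065 -0.1129] [0. 1.] 36
```

View pics/t3.png

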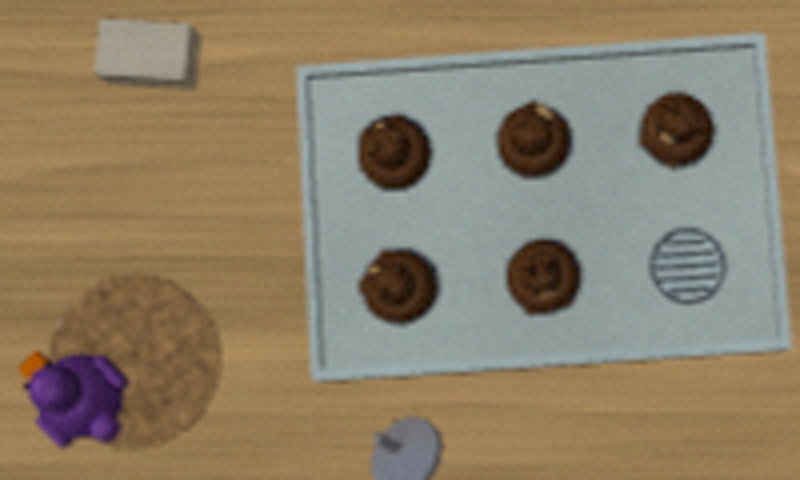

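View pics/s3.png

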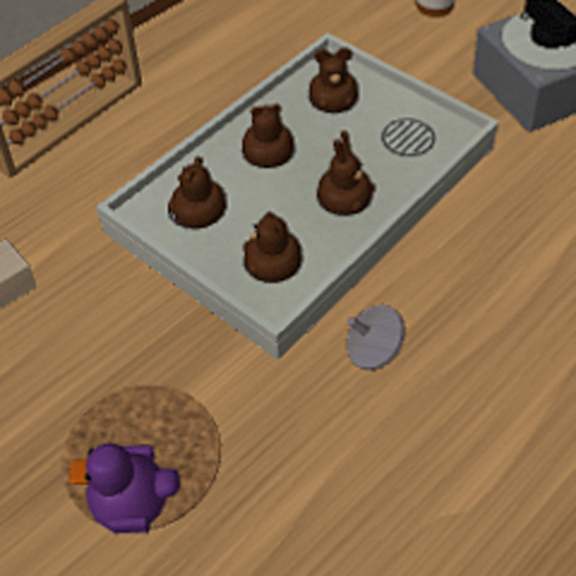

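The animals are all upright over their vents, and the vent at (688,265) is free. But the duck was knocked to about (80,395), partly off the mat. The isolator is still off, so I'll put it back.

```bash
python3 - <<'E'
from meas import *
A,cs=clouds();c=cs['top']
r=lambda u,v,z:ray(c,u/4+179.6,v/4+139.6,z).round(4)
h=r(55,390,.08);print('head',h,'beak',r(33,364,.07),'body',r(83,397,.03))
pur=A[(A[:,5]>A[:,4]+25)];print(fit(pur,h,.061,.089,.019), pur[np.hypot(*(pur[:,:2]-h).T)<.02][:,2].max())
E
python3 to.py 0.40 0.44 0.21
```

```text
head [0.4022 0.4006] beak [0.4235 0.4232] body [0.3974 0.3945]
(array([0.40772226, 0.4012804 ]), np.int64(286)) 0.09707086659517117
t 42.6 yaw 49.5 pos [ 0.4579 -0.3254  0.2058] w 0.0527 units(20mm): [ 27.25 -27.03  -0.21]
```

```bash
python3 -m jog '[[1,0.5,-0.33,0,0],[1,1,-0.68,0,0],[1,1,-0.68,0,0],[1,1,-0.68,0,0],[1,1,-0.68,0,0],[1,1,-0.68,0,0],[1,1,-0.68,0,0],[1,1,-0.68,0,0],[1,1,-0.68,0,0],[1,1,-0.68,0,0],[1,1,-0.68,0,0],[1,1,-0.68,0,0]]'
python3 -m jog '[[1,1,-0.68,0,0],[1,1,-0.68,0,0],[1,1,-0.68,0,0],[1,1,-0.7,0,0],[1,0.64,-0.94,0,0],[1,0.64,-0.94,0,0],[1,0.64,-0.94,0,0],[1,0.64,-0.94,0,0],[1,0.64,-0.94,0,0],[1,0.64,-0.94,0,0],[1,0.64,-0.94,0,0],[1,0.64,-0.94,0,0]]'
python3 -m jog '[[1,0.64,-0.94,0,0],[1,0.64,-0.94,0,0],[1,0.64,-0.94,0,0],[1,0.64,-0.94,0,0],[1,0.64,-0.94,0,0],[1,0.64,-0.94,0,0],[1,0.64,-0.94,0,0],[1,0,0,0,0],[1,0,0,0,0],[1,0,0,0,0]]'
python3 to.py 0.4045 0.4005 0.080
```

```text
time_s: 43.63
tool_pos: [0.4881, -0.0472, 0.2066]
tool_rot: [180.0, 0.0, 49.6]
force: [0.2, -1.0, 0.1]
grip_width: 0.087
grasp_force: 0.0
time_s: 44.63
tool_pos: [0.4492, 0.2241, 0.2066]
tool_rot: [180.0, 0.0, 49.6]
force: [0.4, 1.0, -0.6]
grip_width: 0.0866
grasp_force: 0.0
time_s: 45.47
tool_pos: [0.4085, 0.375, 0.2063]
tool_rot: [180.0, 0.1, 49.6]
force: [-0.8, -0.5, 0.1]
grip_width: 0.0867
grasp_force: 0.0
t 45.5 yaw 49.6 pos [0.4085 0.375  0.2063] w 0.0867 units(20mm): [ 0.84 -0.98  6.32]
```

```bash
python3 -m jog '[[1,0.84,-0.98,0,0],[1,0,0,1,0],[1,0,0,1,0],[1,0,0,1,0],[1,0,0,0,0],[1,0,0,0,0]]'
python3 to.py 0.4045 0.4005 0.080
```

```text
time_s: 45.97
tool_pos: [0.4054, 0.3989, 0.1459]
tool_rot: [180.0, 0.1, 49.4]
force: [0.0, 0.2, 0.7]
grip_width: 0.0873
grasp_force: 0.0
t 46.0 yaw 49.4 pos [0.4054 0.3989 0.1459] w 0.0873 units(20mm): [ 0.03 -0.08  3.29]
```

```bash
python3 -m jog '[[1,0.03,-0.08,1,0],[1,0,0,1,0],[1,0,0,1,0],[1,0,0,0.3,0],[0.3,0,0,0,0],[0.3,0,0,0,0],[0.3,0,0,0,0],[0.2,0,0,0,0],[0.1,0,0,0,0],[0.1,0,0,0,0],[0.1,0,0,0,0],[0.1,0,0,0,0]]' 15
python3 -m jog '[[0.1,0,0,-0.5,0],[0.1,0,0,-1,0],[0.1,0,0,-0.5,0],[0.1,0,0,0,0],[0.1,0,0,0,0]]'
python3 to.py 0.434 0.3645 0.082
```

```text
time_s: 46.97
tool_pos: [0.4047, 0.402, 0.0807]
tool_rot: [180.0, -0.0, 49.5]
force: [-0.0, 0.3, 0.1]
grip_width: 0.0414
grasp_force: 0.0
time_s: 47.38
tool_pos: [0.405, 0.4023, 0.1212]
tool_rot: [180.0, -0.1, 49.5]
force: [-0.0, -0.2, 0.2]
grip_width: 0.0376
grasp_force: 15.0
t 47.4 yaw 49.5 pos [0.405  0.4023 0.1212] w 0.0376 units(20mm): [-0.49  2.33  1.96]
```

```bash
python3 -m jog '[[0.1,-0.2,1,0,0],[0.1,-0.2,1,0,0],[0.1,-0.09,0.33,0,0],[0.1,0,0,0,0],[0.1,0,0,0,0]]'
python3 to.py 0.434 0.3645 0.082
python3 - <<'E'
from meas import *
A,cs=clouds()
p=A[(A[:,5]>A[:,4]+25)&(A[:,1]>.28)&(A[:,1]<.45)&(A[:,0]>.35)&(A[:,0]<.52)&(A[:,4]<80)];print(len(p),p[:,:3].min(0),p[:,:3].max(0),np.percentile(p[:,2],[1,5]))
s=cs['side'];cv2.imwrite('pics/s4.png',cv2.resize(s['color'][240:380,160:330,::-1],None,fx=3,fy=3,interpolation=cv2.INTER_CUBIC))
E
```

```text
time_s: 47.8
tool_pos: [0.4331, 0.3643, 0.1199]
tool_rot: [-179.9, 0.0, 49.4]
force: [0.7, 0.6, -0.4]
grip_width: 0.0372
grasp_force: 15.0
t 47.8 yaw 49.4 pos [0.4331 0.3643 0.1199] w 0.0372 units(20mm): [0.04 0.03 1.9 ]
659 [0.35086465 0.30325707 0.05402695] [0.45464973 0.41928949 0.21635642] [0.0596119  0.06437452]
```

View pics/s4.png

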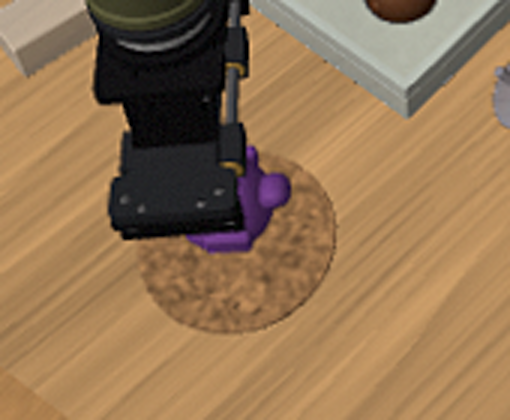

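```bash
python3 -m jog '[[0.1,0,0,1,0],[0.1,0,0,0.6,0],[0.1,0,0,0,0],[0.1,0,0,0.1,0],[0.1,0,0,0.1,0],[0.1,0,0,0,0],[0.1,0,0,0,0]]'
python3 -m jog '[[0.1,0,0,0.1,0],[0.1,0,0,0,0],[0.1,0,0,0,0]]'
```

```text
time_s: 48.48
tool_pos: [0.4338, 0.3646, 0.085]
tool_rot: [180.0, -0.0, 49.5]
force: [0.3, -0.5, 0.6]
grip_width: 0.0379
grasp_force: 15.0
time_s: 48.73
tool_pos: [0.4346, 0.3648, 0.0836]
tool_rot: [180.0, -0.1, 49.5]
force: [0.6, -0.1, 5.6]
grip_width: 0.0377
grasp_force: 15.0
```

```bash
python3 -m jog '[[0.5,0,0,0,0],[1,0,0,0,0],[1,0,0,0,0],[1,0,0,0,0],[1,0,0,0,0],[1,0,0,-0.5,0],[1,0,0,-1,0],[1,0,0,-1,0],[1,0,0,-1,0],[1,0,0,-1,0],[1,0,0,-1,0],[1,0,0,-1,0]]'
python3 -m jog '[[1,-0.35,0.45,0,0],[1,-0.7,0.91,0,0],[1,-0.7,0.91,0,0],[1,-0.7,0.91,0,0],[1,-0.7,0.91,0,0],[1,-0.7,0.91,0,0],[1,-0.7,0.91,0,0],[1,-0.7,0.91,0,0],[1,-0.7,0.91,0,0],[1,-0.7,0.91,0,0],[1,-0.7,0.91,0,0],[1,-0.7,0.91,0,0]]'
python3 -m jog '[[1,-0.7,0.91,0,0],[1,-0.7,0.91,0,0],[1,-0.98,0.67,0,0],[1,-0.98,0.67,0,0],[1,-0.98,0.67,0,0],[1,-0.98,0.67,0,0],[1,-0.98,0.67,0,0],[1,-0.98,0.67,0,0],[1,-0.98,0.67,0,0],[1,-0.98,0.67,0,0],[1,-0.98,0.67,0,0],[1,-0.98,0.67,0,0]]'
python3 -m jog '[[1,-0.98,0.67,0,0],[1,-0.98,0.67,0,0],[1,-0.98,0.67,0,0],[1,-0.98,0.67,0,0],[1,-0.98,0.67,0,0],[1,-0.98,0.67,0,0],[1,0,0,0,-0.15],[1,0,0,0,-0.15],[1,0,0,0,-0.15],[1,0,0,0,-0.15],[1,0,0,0,-0.15],[1,0,0,0,-0.15]]'
python3 -m jog '[[1,0,0,0,-0.15],[1,0,0,0,-0.15],[1,0,0,0,-0.15],[1,0,0,0,-0.15],[1,0,0,0,-0.15],[1,0,0,0,-0.15],[1,0,0,0,-0.15],[1,0,0,0,-0.15],[1,0,0,0,-0.15],[1,0,0,0,-0.15],[1,0,0,0,-0.1],[1,0,0,0,0]]'
python3 to.py 0.46 -0.326 0.119
python3 - <<'E'
from meas import *
c=read_camera('top');g=c['color'][...,1].astype(np.float32)
for q in vents((.5562,.0095)):
    r,s=ringfit(c,q,.045,.031,g,.016);print(q.round(4),((r-q)*1000).round(1),round(float(s)))
cv2.imwrite('pics/t5.png',cv2.resize(c['color'][140:260,180:380,::-1],None,fx=4,fy=4,interpolation=cv2.INTER_CUBIC))
E
```

```text
time_s: 49.73
tool_pos: [0.4334, 0.3644, 0.2142]
tool_rot: [180.0, -0.0, 49.5]
force: [0.2, -0.2, -0.3]
grip_width: 0.0867
grasp_force: 0.0
time_s: 50.73
tool_pos: [0.488, 0.1052, 0.2133]
tool_rot: [180.0, -0.0, 49.5]
force: [-0.5, -0.1, -0.4]
grip_width: 0.087
grasp_force: 0.0
time_s: 51.73
tool_pos: [0.4718, -0.1758, 0.2134]
tool_rot: [180.0, -0.0, 49.5]
force: [1.2, 0.1, 0.0]
grip_width: 0.0872
grasp_force: 0.0
time_s: 52.73
tool_pos: [0.4568, -0.3164, 0.2133]
tool_rot: [180.0, 0.0, 90.3]
force: [-0.3, -0.8, 0.1]
grip_width: 0.0871
grasp_force: 0.0
time_s: 53.73
tool_pos: [0.4568, -0.3164, 0.2132]
tool_rot: [180.0, 0.0, 162.1]
force: [0.1, -0.3, 0.0]
grip_width: 0.0869
grasp_force: 0.0
t 53.7 yaw 162.1 pos [ 0.4568 -0.3164  0.2132] w 0.0869 units(20mm): [-0.3  -0.41  4.71]
[0.6059 0.1329] [-4.  0.] 60
[0.6136 0.0132] [0. 2.] 60
[ 0.6212 -0.1066] [-4.  4.] 60
[0.4912 0.1256] [-1.  3.] 60
[0.4988 0.0058] [-4.  0.] 60
[ 0.5065 -0.1139] [0. 1.] 36
```

View pics/t5.png

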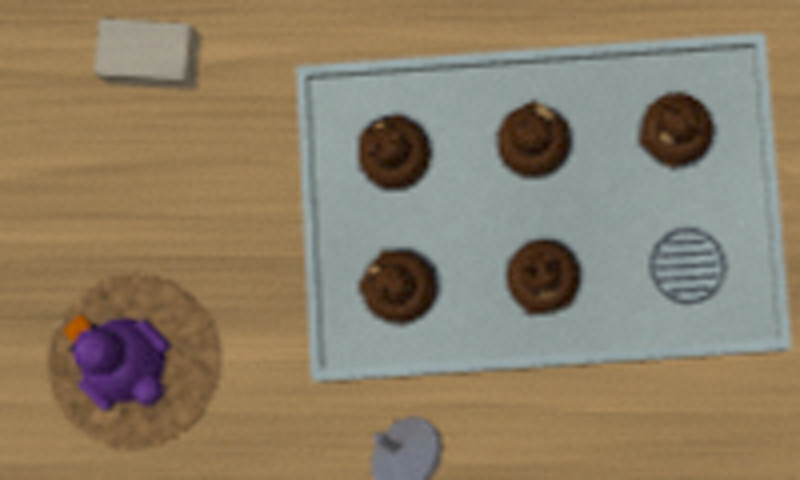

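```bash
python3 -m jog '[[1,-0.3,-0.41,0,0],[1,0,0,1,0],[1,0,0,1,0],[1,0,0,1,0],[1,0,0,1,0],[1,0,0,0.7,0],[1,0,0,0,0],[0,0,0,0,0],[0,0,0,0,0],[0,0,0,0,0],[0,0,0,0,0],[0,0,0,0,0]]' 40
python3 -m jog '[[0,0,0,0,0],[0,0,0,0,0],[0,0,0,0,0],[0,0,0,0,0],[0,0,0,0,0.1],[0,0,0,0,0.15],[0,0,0,0,0.15],[0,0,0,0,0.15],[0,0,0,0,0.15],[0,0,0,0,0.15],[0,0,0,0,0.15],[0,0,0,0,0.15]]'
python3 -m jog '[[0,0,0,0,0.15],[0,0,0,0,0.15],[0,0,0,0,0.15],[0,0,0,0,0.15],[0,0,0,0,0.1],[0,0,0,0,0.05],[0,0,0,0,0.05],[0,0,0,0,0],[0,0,0,0,0]]'
python3 to.py 0.46 -0.326 0.119
```

```text
time_s: 54.78
tool_pos: [0.4603, -0.3267, 0.1196]
tool_rot: [-180.0, 0.1, 162.0]
force: [0.9, 1.1, -0.0]
grip_width: 0.0616
grasp_force: 0.0
time_s: 55.78
tool_pos: [0.4613, -0.3248, 0.1185]
tool_rot: [179.9, -0.0, 110.0]
force: [4.0, 2.0, -0.9]
grip_width: 0.0233
grasp_force: 38.0
time_s: 56.53
tool_pos: [0.4634, -0.3245, 0.1186]
tool_rot: [179.7, -0.1, 74.4]
force: [8.0, 1.5, -4.3]
grip_width: 0.0231
grasp_force: 38.0
t 56.5 yaw 74.4 pos [ 0.4634 -0.3245  0.1186] w 0.0231 units(20mm): [-0.12 -0.14 -0.02]
```

```bash
python3 -m jog '[[1,0,0,0,0],[1,0,0,0,0],[1,0,0,0,0],[1,0,0,0,0],[1,0,0,0,0],[1,0,0,0,0],[1,0,0,-1,0],[1,0,0,-1,0],[1,0,0,-1,0],[1,0,0,-1,0],[1,0,0,-1,0],[1,0,0,-0.5,0]]'
python3 -m jog '[[1,-1,0,0,0],[1,-1,0,0,0],[1,-1,0,0,0],[1,-1,0,0,0],[1,-1,0,0,0],[1,-1,0,0,0],[1,-1,0,0,0],[1,-1,0,0,0],[1,-1,0,0,0],[1,0,0,0,0]]'
python3 - <<'E'
from meas import *
c=read_camera('top');P=cloud(c);z=P[...,2];I=np.zeros(z.shape,bool);I[185:250,385:442]=1
q=P[I&(z>.118)&(z<.14)];print(len(q),cv2.minAreaRect(q[:,:2].astype(np.float32)*1000),env.get_obs()['tool_pos'])
cv2.imwrite('pics/t6.png',cv2.resize(c['color'][130:270,180:460,::-1],None,fx=2.8,fy=2.8,interpolation=cv2.INTER_CUBIC))
E
```

```text
time_s: 57.53
tool_pos: [0.4605, -0.327, 0.2313]
tool_rot: [179.8, 0.1, 74.2]
force: [0.4, -0.8, 0.8]
grip_width: 0.086
grasp_force: 0.0
time_s: 58.37
tool_pos: [0.4072, -0.5041, 0.2274]
tool_rot: [-179.9, 0.2, 73.9]
force: [-0.8, -0.5, -0.3]
grip_width: 0.0869
grasp_force: 0.0
211 ((459.6371765136719, -326.6607971191406), (83.6938247680664, 22.08238983154297), 81.76228332519531) [ 0.40856042 -0.50178912  0.22747578]
```

View pics/t6.png

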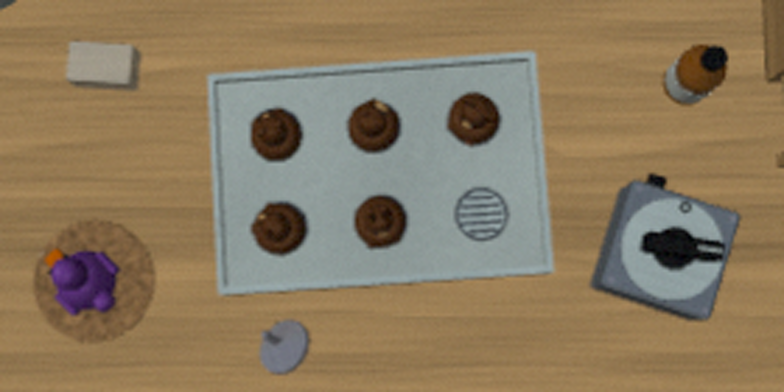

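The handle is back at on: it measures 81.8°, which is the stop, with its nose at (720,248). The duck is on the mat at (85,280), the five animals are over their vents, and the bystanders haven't moved.

```bash
python3 -c "
from cell import env;print(env.sign_off())"
```

```text
the job is handed in; nothing more can be done
None
```

I turned the isolator off, moved the duck to the cork mat (it was knocked half off once, so I put it back), spread the five animals one per vent (within about 6 mm of centre), turned the isolator fully back on and handed the job in at about 58 s.

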